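# Lock the snap lid of the screw box

### The arm

A 6-joint arm with a two-finger parallel gripper is mounted at the origin on a cart in front of the work surface, level with it; the furniture and walls round the work are solid. World frame = base frame: x ahead of the robot, y to its left, z up, the work surface at z = 0. Lengths are in m, angles in rad, forces in N, time in s.
With the tool pointing down it reaches from about 0.35 to 0.775 m from the base axis. Payload 5.5 kg.
Tool frame: the origin (TCP) lies at the very end of the fingers, on their centre line; the grasp point (between the pads) lies 19 mm behind it; z points along the fingers, y is the line along which they close (so a half turn about z gives the same grasp; the last joint's range is limited). The gripper opens to 85 mm and grips with 20 to 120 N. Pads are 22 mm wide; open, the fingers measure 114 mm over their backs; the gripper's body (76 mm by 85 mm) begins 54 mm behind the grasp point. The pads swing forward as they close: fully open they stand 13 mm farther back than shut.
Start: joints at [1.181, 0.313, 0.046, 1.304, 0, 1.431], TCP at [0.142, 0.557, 0.21] pointing down, gripper open.
Joint ranges: [-2.76, 2.76], [-0.86, 1.69], [-1.03, 1.26], [-2.2, 2.34], [-1.47, 1.5], [-3.14, 3.14]. Speed limits (rad/s): [2.57, 2.57, 3.14, 3.14, 3.14, 3.14].

### API

Orientations are given as a unit quaternion [w, x, y, z].
In Python, from workcell import env, imaging, ticket gives the robot as it stands. The module is installed in compiled form; this text tells all that it offers.
- The arm moves only by the tool apply_moves, never from a script. Its argument "rows" is a list of rows, each an object with "xyz": the shift along the tool's x, y, z in mm, a list of three; "turn": the turn, a rotation vector about the tool's x, y, z in rad, a list of three; "grip": the opening, from 0 (shut) to 1 (fully open). A call has 1 to 12 rows; each row is the pose to reach, as a shift and turn from the pose commanded when the call began, along the tool's axes at that moment; what a row does not reach only later rows make up. A row lasts 1/12 s, in which the tool goes at most 41.7 mm and 7.16 degrees, less where a joint would pass 70% of its speed; a pose out of reach is approached as far as the arm can. A call with a gripper value outside its range is refused whole. The fingers move at their own pace and stop on an object; "force" is the grip in N (left out, the last holds). Time passes only in rows, so rows that repeat a pose let the fingers close. It gives the time, the measured TCP pose, the force, the opening and the grip force at its end, in the units of the state.
- env.get_state(): the state, without advancing time (a new reading comes with each control period).
- imaging.read_camera(name): name is "side" or "top"; returns a dict with "color" (480x640x3 uint8, blue, green, red), "z_map" (480x640 float32, m along the optical axis (not along the pixel's ray), 0 where there is no reading), "camera_matrix" (3x3 intrinsics, pixels), "view" (4x4, takes a point from world to camera coordinates). Camera axes: x right, y down, z forward; pixel columns grow to the right and rows downward; lengths in m; the calibration is good to about 2 mm. A picture is of the moment at which its call begins.
- ticket.hand_in(): hands the job in; it is judged then, once.
The state is a dict: "clock": time; "joint_pos": joint angles; "qvel": joint speeds; "tau": joint torques, N m; "tcp_pos": TCP position; "orientation": TCP orientation; "wrist_force": force on the tool from outside, world axes, zero at the start; "ft_torque": the same for the moment, N m; "finger_gap": finger opening in m; "grip_force": force on a finger pad.
Only numpy, scipy, OpenCV 4.12 (cv2) and the standard library are available. Lean on these libraries where they do the work, as an engineer would, in place of code of your own. Each camera call takes 0.05 s, during which the arm holds its last target. There are 200 camera calls.

### The job

The box of brass screws with the red lid is full and ready to go: lock its lid by folding down all four white side clips until each hangs flat along its wall. Do not touch the box with the grey lid, it stays unlocked.

Things in the scene. Friction and masses are not known exactly. Their poses are not given: they have to be found in the camera images.
- red_box: clear plastic screw box, RED lid, brass screws inside; walls 110 (x) by 90 (y) mm, 50 high; lid 118 by 98, top 61 above the table. It does not slide or tip. Origin: centre of the underside, on the table; x, y square to the walls. In the middle of each wall is a white clip, 38 wide, 3 thick; shut, its outer face is 10 mm off the wall, its flared lower edge 17 off, 15 above the table
- red_box_clip_front (a joint): white clip on the wall that faces -x of the box frame, towards the robot at yaw 0. Its level hinge runs along the wall, 53 mm above the table, 62 mm from the box centre (7 outside the wall); the clip reaches 38 mm from it. 0 = shut, hanging straight down (its stop); 1.57 = sticking out level; 1.9 = fully up. Starts at 1.3 to 1.8. Stiff hinge, stays where left; 1.2 N at 25 mm turns it
- red_box_clip_back (a joint): white clip on the +x wall. Its level hinge runs along the wall, 53 mm above the table, 62 mm from the box centre (7 outside the wall); the clip reaches 38 mm from it. 0 = shut, hanging straight down (its stop); 1.57 = sticking out level; 1.9 = fully up. Starts at 1.3 to 1.8. Stiff hinge, stays where left; 1.2 N at 25 mm turns it
- red_box_clip_left (a joint): white clip on the +y wall. Its level hinge runs along the wall, 53 mm above the table, 52 mm from the box centre (7 outside the wall); the clip reaches 38 mm from it. 0 = shut, hanging straight down (its stop); 1.57 = sticking out level; 1.9 = fully up. Starts at 1.3 to 1.8. Stiff hinge, stays where left; 1.2 N at 25 mm turns it
- red_box_clip_right (a joint): white clip on the -y wall. Its level hinge runs along the wall, 53 mm above the table, 52 mm from the box centre (7 outside the wall); the clip reaches 38 mm from it. 0 = shut, hanging straight down (its stop); 1.57 = sticking out level; 1.9 = fully up. Starts at 1.3 to 1.8. Stiff hinge, stays where left; 1.2 N at 25 mm turns it
- grey_box: bystander, not to be touched: the same box in every size, with a GREY lid, steel screws and four white clips that also stick out. Origin: centre of the underside, on the table. Between the two boxes stands a fixed timber stack under a blue tarpaulin, 220 mm tall: pass with the fingertips above 0.3 m

How it is judged:
At the end, for the whole second after the job is handed in: All four clips of the red-lidded box hang within 0.25 rad (14 degrees) of straight down, and stay so (value of joint each of red_box_clip_front, red_box_clip_back, red_box_clip_left, red_box_clip_right below 0.25 rad); the robot touches nothing.
It fails at once if the robot touches the grey-lidded box or its clips (more than 1.5 N) (contact force between any of the arm, the fingers and grey_box above 1.5 N).
It also fails if it takes over 48 s, if anything falls off the work surface, if the arm or the gripper's body presses on something with over 40 N, if the wrist force passes 120 N, or if a joint passes its speed limit or range.

## Working session

There is one attempt and no reset: what is moved stays moved. The work goes in short steps, Python scripts to look and compute and a tool call to move; the robot and the scene stay as the last step left them, time stands still between calls to the robot, and variables do not carry over. Pictures are saved under pics/ and viewed, at most 10 in all, crops included, and the job is handed in when it is done.

Besides the shell and the picture viewer there is one more tool, called after "Call:" as name(argument=value, ...) on one line, values as JSON. apply_moves: Moves the arm, as the interface text tells. Its arguments: {"type":"object","properties":{"rows":{"type":"array"},"force":{"type":"number"}},"required":["rows"]}

```bash
mkdir -p pics
python3 - <<'E'
from workcell import env, imaging
import cv2,numpy as np
s=env.get_state(); print({k:np.round(v,3).tolist() for k,v in s.items()})
for n in("top","side"):
    c=imaging.read_camera(n); cv2.imwrite(f"pics/{n}0.png",c["color"]); np.savez(f"{n}0.npz",**c)
    V=c["view"]; print(n,np.round(-V[:3,:3].T@V[:3,3],3),np.round(V[2,:3],2))
E
```

```text
{'clock': 0.0, 'joint_pos': [1.181, 0.314, 0.045, 1.304, -0.0, 1.431], 'qvel': [-0.001, -0.001, 0.002, -0.002, 0.0, -0.001], 'tau': [-0.001, -48.062, 29.854, 0.019, -0.0, 0.0], 'tcp_pos': [0.142, 0.557, 0.209], 'orientation': [-0.0, 0.125, 0.992, -0.001], 'wrist_force': [0.657, -0.589, -0.468], 'ft_torque': [-0.017, -0.001, 0.015], 'grip_force': 0.0, 'finger_gap': 0.085}
top [0.371 0.1   1.083] [ 0.11  0.01 -0.99]
side [ 0.286 -0.702  0.769] [ 0.19  0.75 -0.64]
```

View pics/top0.png

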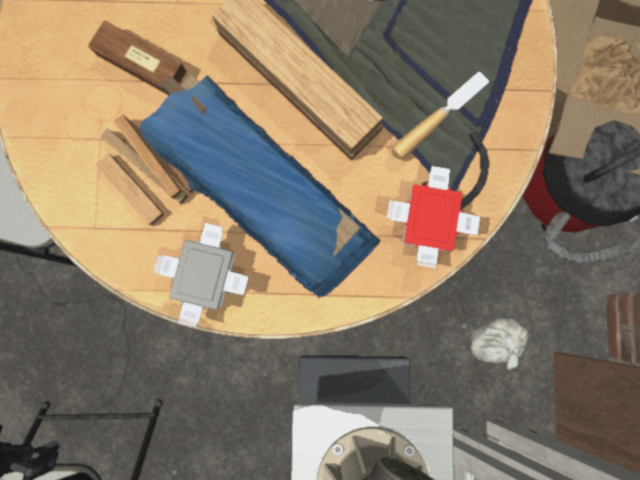

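View pics/side0.png

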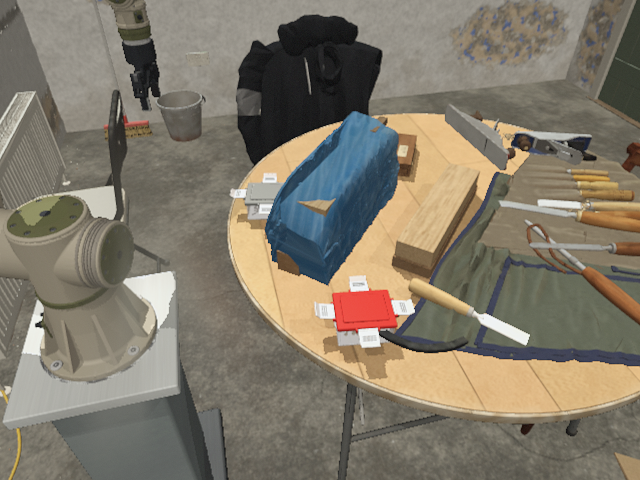

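The top view shows the red lid at about (433,217), with clips at (440,178), (398,211), (428,256) and (468,222). The grey box is at (203,273), with the tarp between the two. In the side view the red box is at (365,310), all its clips stick out, and a chisel lies behind it.

```bash
cat > h.py <<'E'
import numpy as np,cv2
def ray(c,uv,z):
    K,V=c["camera_matrix"],c["view"];R=V[:3,:3];o=-R.T@V[:3,3]
    uv=np.atleast_2d(uv).astype(float)
    d=np.c_[uv,np.ones(len(uv))]@np.linalg.inv(K).T@R
    return o+d*((z-o[2])/d[:,2])[:,None]
def cloud(c,m):
    v,u=np.nonzero(m&(c["z_map"]>0));Z=c["z_map"][v,u];K,V=c["camera_matrix"],c["view"]
    P=(np.c_[u,v,np.ones(len(u))]@np.linalg.inv(K).T)*Z[:,None]
    return (P-V[:3,3])@V[:3,:3]
def redbox(c):
    b,g,r=[c["color"][...,i].astype(int) for i in range(3)]
    m=((r>140)&(g<70)&(b<70)).astype(np.uint8);m=cv2.morphologyEx(m,cv2.MORPH_OPEN,np.ones((3,3)))
    n,l,st,_=cv2.connectedComponentsWithStats(m);best=None
    for i in range(1,n):
        if st[i,4]<300:continue
        k=cv2.findContours((l==i).astype(np.uint8),0,2)[0][0][:,0]
        p=ray(c,k,.061)[:,:2]
        if np.hypot(*p.mean(0))>.85:continue
        if best is None or len(k)>best[0]:best=(len(k),p)
    return cv2.minAreaRect((best[1]*1000).astype(np.float32))
E
python3 - <<'E'
from h import *
yaw=None
for n in("top","side"):
    c=dict(np.load(n+"0.npz"));(cx,cy),(w,h),a=redbox(c);print(n,(cx,cy),(w,h),a)
    if n=="top":
        if w<h:a-=90
        a=(a+45)%180-45; t=np.radians(a);o=np.array([cx,cy])/1000
    P=cloud(c,np.ones((480,640),bool));q=P[:,:2]-o;R=np.array([[np.cos(t),-np.sin(t)],[np.sin(t),np.cos(t)]]);q=q@R
    for nm,ax,sg,hd in(("front",0,-1,62),("back",0,1,62),("left",1,1,52),("right",1,-1,52)):
        r=q[:,ax]*sg*1000-hd;s=abs(q[:,1-ax])*1000
        print(nm,[tuple(np.round(np.median(P[(abs(r-k)<3)&(s<13)&(P[:,2]>.02),2])*1000,0) for _ in[0]) for k in(8,15,22,30,36,42,50)], end=' ')
    print(a)
E
```

```text
Traceback (most recent call last):
  File "h.py", line 21, in redbox
    return cv2.minAreaRect((best[1]*1000).astype(np.float32))
                            ~~~~^^^
TypeError: 'NoneType' object is not subscriptable
```

Run:
```python
from h import *
c=dict(np.load("top0.npz"));print(c["color"][217,433],ray(c,[433,217],.061),c["view"],c["camera_matrix"],c["z_map"][217,433])
```

```text
[ 65  68 229] [[ 0.52390686 -0.11079707  0.061     ]] [[ 0.01586024 -0.99983276 -0.00910493  0.10423654]
 [-0.99409927 -0.0147907  -0.10746104  0.48696047]
 [ 0.1073084   0.01075556 -0.9941676   1.03538628]
 [ 0.          0.          0.          1.        ]] [[526.20132102   0.         319.16746884]
 [  0.         526.20132102 236.8117254 ]
 [  0.           0.           1.        ]] 1.0275439
```

```bash
sed -i 's/(g<70)&(b<70)/(g<0.45*r)\&(b<0.45*r)/' h.py
cat > m.py <<'E'
from h import *
import sys
def meas(top,side,o=None,t=None):
  for n,c in(("top",top),("side",side)):
    (cx,cy),(w,h),a=redbox(c)
    if w<h:a-=90
    a=(a+90)%180-90;print(n,"c",round(cx,1),round(cy,1),"size",round(w),round(h),"yaw",round(a,1))
    if o is None: t=np.radians(a);o=np.array([cx,cy])/1000
    P=cloud(c,np.ones((480,640),bool));R=np.array([[np.cos(t),-np.sin(t)],[np.sin(t),np.cos(t)]]);q=(P[:,:2]-o)@R
    for nm,ax,sg,hd in(("front",0,-1,62),("back",0,1,62),("left",1,1,52),("right",1,-1,52)):
        r=q[:,ax]*sg*1000-hd;s=abs(q[:,1-ax])*1000
        print(nm,[round(float(np.median(P[k,2])*1000)) if k.any() else None for k in((abs(r-x)<3)&(s<13) for x in(3,8,15,22,30,36,42,50))])
if __name__=="__main__":
    meas(dict(np.load("top0.npz")),dict(np.load("side0.npz")))
E
python3 m.py
```

```text
top c 524.3 -111.3 size 97 117 yaw -9.2
front [56, 57, 59, 59, 61, 1, 0, 0]
back [56, 55, 55, 53, 53, 56, 55, 8]
left [55, 55, 56, 55, 56, 3, 0, 0]
right [56, 54, 53, 51, 49, 52, 3, -1]
side c 523.9 -117.9 size 100 117 yaw -8.6
front [5, 3, 56, 4, 33, 1, 1, 1]
back [55, 0, 2, 3, 10, 10, 7, 5]
left [57, 56, 56, 56, 57, 60, 60, -736]
right [53, 52, 50, 48, 2, 4, 1, 1]
```

Call:
apply_moves(rows=[{"xyz":[0,0,-140],"turn":[0,0,0],"grip":0},{"xyz":[0,0,-140],"turn":[0,0,0],"grip":0},{"xyz":[0,0,-140],"turn":[0,0,0],"grip":0},{"xyz":[0,0,-140],"turn":[0,0,0],"grip":0},{"xyz":[-282,-142,-140],"turn":[0,0,-0.092],"grip":0},{"xyz":[-282,-142,-140],"turn":[0,0,-0.092],"grip":0},{"xyz":[-282,-142,-140],"turn":[0,0,-0.092],"grip":0},{"xyz":[-282,-142,-140],"turn":[0,0,-0.092],"grip":0},{"xyz":[-282,-142,-140],"turn":[0,0,-0.092],"grip":0},{"xyz":[-282,-142,-140],"turn":[0,0,-0.092],"grip":0},{"xyz":[-282,-142,-140],"turn":[0,0,-0.092],"grip":0},{"xyz":[-282,-142,-140],"turn":[0,0,-0.092],"grip":0}])

```text
clock: 1.1
tcp_pos: [0.3827, 0.3471, 0.349]
orientation: [0.0, 0.08, 0.997, -0.001]
wrist_force: [0.0, 0.3, -0.0]
finger_gap: -0.0002
grip_force: 0.0
```

```bash
cat > go.py <<'E'
import sys,numpy as np
from workcell import env
from scipy.spatial.transform import Rotation as R
# tool position in box frame, and shift (tool axes, mm) to box-frame targets given as x,y,z mm
s=env.get_state();q=s["orientation"];T=R.from_quat(np.r_[q[1:],q[0]]).as_matrix()
t=np.radians(-9);B=np.array([[np.cos(t),-np.sin(t),0],[np.sin(t),np.cos(t),0],[0,0,1]]);o=np.array([524,-113,0.])
p=s["tcp_pos"]*1000;print("t",round(s["clock"],2),"box-frame",np.round(B.T@(p-o),1),"F",np.round(B.T@s["wrist_force"],1),"gap",s["finger_gap"])
print(np.round(B.T@T,3).tolist(),np.round(s["joint_pos"],2))
for a in sys.argv[1:]:
    g=np.array(eval(a));print(a,np.round(T.T@(B@g+o-p),1))
E
python3 go.py 0,100,340 0,100,90
```

```text
t 1.1 box-frame [-211.5  432.3  349. ] F [-0.   0.3 -0. ] gap -0.00017838902660546096
[[-1.0, 0.003, 0.0], [0.003, 1.0, -0.001], [-0.0, -0.001, -1.0]] [ 0.58  0.2   0.24  1.61 -0.    0.74]
0,100,340 [-212.7 -331.6    9.4]
0,100,90 [-212.6 -331.3  259.4]
```

Run:
```python
from h import *
t=np.radians(-9);o=np.array([.524,-.113]);R=np.array([[np.cos(t),-np.sin(t)],[np.sin(t),np.cos(t)]])
for n in("top","side"):
    P=cloud(dict(np.load(n+"0.npz")),np.ones((480,640),bool));q=(P[:,:2]-o)@R*1000;z=P[:,2]*1000
    k=(abs(q[:,0])<260)&(abs(q[:,1])<260)&(z>15)&~((abs(q[:,0])<108)&(abs(q[:,1])<98))
    for x in range(-250,250,50):
        r=[]
        for lo,hi in((15,60),(60,120),(120,260)):
            for sg in(1,-1):
                j=k&(abs(q[:,0]-x-25)<25)&(z>lo)&(z<hi)&(q[:,1]*sg>0)
                r.append((lo,sg,int(np.sort(abs(q[j,1]))[2]),int(j.sum())) if j.sum()>3 else None)
        print(n,x,[i for i in r if i])
```

```text
top -250 []
top -200 [(15, 1, 222, 20), (60, 1, 203, 36), (120, 1, 157, 823)]
top -150 [(120, 1, 121, 2212)]
top -100 [(120, 1, 102, 2456)]
top -50 [(120, 1, 137, 1266)]
top 0 [(120, 1, 222, 153)]
top 50 []
top 100 [(15, 1, 51, 721), (15, -1, 46, 189), (60, 1, 153, 654)]
top 150 [(15, 1, 1, 731), (15, -1, 0, 281), (60, 1, 133, 1458)]
top 200 [(15, 1, 0, 958), (15, -1, 1, 133), (60, 1, 169, 712)]
side -250 []
side -200 [(15, 1, 178, 193), (60, 1, 165, 254), (120, 1, 157, 535)]
side -150 [(15, 1, 141, 302), (60, 1, 129, 374), (120, 1, 121, 1613)]
side -100 [(15, 1, 114, 282), (60, 1, 103, 391), (120, 1, 103, 1869)]
side -50 [(15, 1, 133, 230), (60, 1, 136, 350), (120, 1, 133, 1177)]
side 0 [(15, 1, 209, 118), (60, 1, 207, 207), (120, 1, 216, 372)]
side 50 []
side 100 [(15, 1, 50, 669), (15, -1, 76, 199), (60, 1, 153, 380)]
side 150 [(15, 1, 0, 855), (15, -1, 0, 249), (60, 1, 134, 766)]
side 200 [(15, 1, 0, 839), (15, -1, 0, 109), (60, 1, 169, 358)]
```

Call:
apply_moves(rows=[{"xyz":[-128,-432,0],"turn":[0,0,0],"grip":0},{"xyz":[-128,-432,0],"turn":[0,0,0],"grip":0},{"xyz":[-128,-432,0],"turn":[0,0,0],"grip":0},{"xyz":[-128,-432,0],"turn":[0,0,0],"grip":0},{"xyz":[-128,-432,0],"turn":[0,0,0],"grip":0},{"xyz":[-128,-432,0],"turn":[0,0,0],"grip":0},{"xyz":[-128,-432,0],"turn":[0,0,0],"grip":0},{"xyz":[-128,-432,0],"turn":[0,0,0],"grip":0},{"xyz":[-128,-432,0],"turn":[0,0,0],"grip":0},{"xyz":[-128,-432,0],"turn":[0,0,0],"grip":0},{"xyz":[-128,-432,0],"turn":[0,0,0],"grip":0},{"xyz":[-128,-432,100],"turn":[0,0,0],"grip":0}])

```text
clock: 2.1
tcp_pos: [0.4436, -0.1042, 0.3134]
orientation: [0.006, 0.082, 0.997, -0.003]
wrist_force: [2.8, -0.6, 0.3]
finger_gap: -0.0001
grip_force: 0.0
```

```bash
python3 go.py -- -83,0,90 2>&1 | grep -v -- "^--" ; sed -i 's/sys.argv\[1:\]/[a for a in sys.argv[1:] if a!="--"]/' go.py; python3 go.py -- -83,0,90
```

```text
t 2.1 box-frame [-80.8  -3.9 313.4] F [ 2.8 -0.2  0.3] gap -0.00011651087422495687
[[-1.0, 0.007, 0.013], [0.007, 1.0, -0.005], [-0.013, -0.005, -1.0]] [-0.41  0.06 -0.02  1.48 -0.   -0.24]
Traceback (most recent call last):
  File "go.py", line 10, in <module>
    g=np.array(eval(a));print(a,np.round(T.T@(B@g+o-p),1))
               ~~~~^^^
SyntaxError: invalid syntax
t 2.1 box-frame [-80.8  -3.9 313.4] F [ 2.8 -0.2  0.3] gap -0.00011651087422495687
[[-1.0, 0.007, 0.013], [0.007, 1.0, -0.005], [-0.013, -0.005, -1.0]] [-0.41  0.06 -0.02  1.48 -0.   -0.24]
-83,0,90 [  5.2   5.  223.4]
```

Call:
apply_moves(rows=[{"xyz":[0,0,218],"turn":[0,0,0],"grip":0},{"xyz":[0,0,218],"turn":[0,0,0],"grip":0},{"xyz":[0,0,218],"turn":[0,0,0],"grip":0},{"xyz":[0,0,218],"turn":[0,0,0],"grip":0},{"xyz":[0,0,218],"turn":[0,0,0],"grip":0},{"xyz":[0,0,218],"turn":[0,0,0],"grip":0},{"xyz":[0,0,218],"turn":[0,0,0],"grip":0},{"xyz":[0,0,218],"turn":[0,0,0],"grip":0}])

```text
clock: 2.77
tcp_pos: [0.4392, -0.097, 0.0908]
orientation: [-0.0, 0.079, 0.997, 0.0]
wrist_force: [0.2, -0.1, 0.2]
finger_gap: 0.0
grip_force: 0.0
```

```bash
python3 go.py -- -83,0,90
python3 - <<'E'
from workcell import imaging
import cv2
c=imaging.read_camera("side");cv2.imwrite("pics/side1.png",c["color"])
E
```

```text
t 2.77 box-frame [-86.2   2.5  90.8] F [ 0.3 -0.   0.2] gap 4.2321486305820866e-05
[[-1.0, 0.001, -0.0], [0.001, 1.0, 0.0], [0.0, 0.0, -1.0]] [-0.4   0.15 -0.47  0.95  0.   -0.24]
-83,0,90 [-3.2 -2.5  0.8]
```

View pics/side1.png

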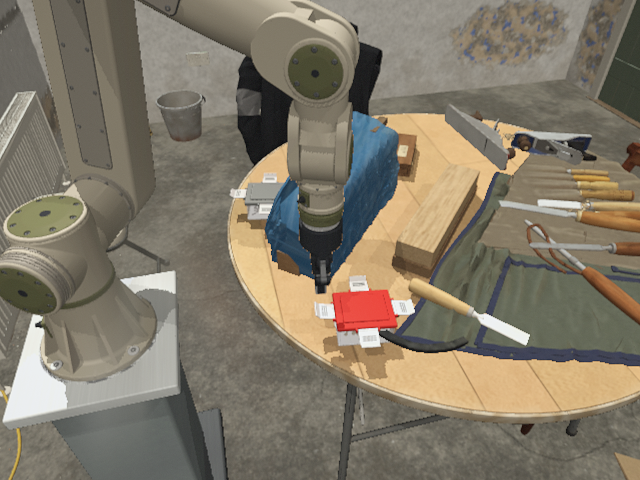

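The fingertip, at about (320,290), is above the front clip at (325,311). The forearm is well above the tarp.

Call:
apply_moves(rows=[{"xyz":[-3,-2,20],"turn":[0,0,0],"grip":0},{"xyz":[-3,-2,35],"turn":[0,0,0],"grip":0},{"xyz":[-3,-2,50],"turn":[0,0,0],"grip":0},{"xyz":[-3,-2,63],"turn":[0,0,0],"grip":0},{"xyz":[-3,-2,63],"turn":[0,0,0],"grip":0},{"xyz":[-3,-2,63],"turn":[0,0,0],"grip":0}])

```text
clock: 3.32
tcp_pos: [0.4432, -0.1, 0.0287]
orientation: [0.001, 0.079, 0.997, -0.0]
wrist_force: [-0.5, 0.5, -0.1]
finger_gap: 0.0002
grip_force: 0.0
```

```bash
python3 go.py -- -76,0,28
```

```text
t 3.32 box-frame [-81.8   0.2  28.7] F [-0.6  0.4 -0.1] gap 0.00020925536334105404
[[-1.0, 0.001, 0.003], [0.001, 1.0, -0.001], [-0.003, -0.001, -1.0]] [-0.4   0.22 -0.55  0.79  0.   -0.24]
-76,0,28 [-5.8 -0.2  0.7]
```

Now inward in 2 mm steps, watching the force.

Call:
apply_moves(rows=[{"xyz":[-2,0,0],"turn":[0,0,0],"grip":0},{"xyz":[-4,0,0],"turn":[0,0,0],"grip":0},{"xyz":[-6,0,0],"turn":[0,0,0],"grip":0},{"xyz":[-6,0,0],"turn":[0,0,0],"grip":0}])

```text
clock: 3.65
tcp_pos: [0.4471, -0.1004, 0.0273]
orientation: [-0.0, 0.079, 0.997, -0.0]
wrist_force: [-4.2, -0.4, 2.4]
finger_gap: -0.0001
grip_force: 1.9
```

```bash
python3 go.py
```

```text
t 3.65 box-frame [-77.9   0.4  27.3] F [-4.  -1.1  2.4] gap -6.619536439274125e-05
[[-1.0, 0.001, -0.001], [0.001, 1.0, -0.001], [0.001, -0.001, -1.0]] [-0.4   0.23 -0.54  0.79 -0.   -0.24]
```

Call:
apply_moves(rows=[{"xyz":[-2,0,0],"turn":[0,0,0],"grip":0},{"xyz":[-4,0,0],"turn":[0,0,0],"grip":0},{"xyz":[-4,0,0],"turn":[0,0,0],"grip":0}])

```text
clock: 3.9
tcp_pos: [0.4482, -0.1004, 0.0259]
orientation: [-0.003, 0.079, 0.997, 0.0]
wrist_force: [-8.2, -0.2, 2.3]
finger_gap: -0.0
grip_force: 3.7
```

```bash
python3 go.py
```

```text
t 3.9 box-frame [-76.8   0.6  25.9] F [-8.  -1.5  2.3] gap -2.873725449381811e-05
[[-1.0, 0.001, -0.006], [0.001, 1.0, -0.0], [0.006, -0.0, -1.0]] [-0.39  0.24 -0.54  0.8  -0.   -0.24]
```

Call:
apply_moves(rows=[{"xyz":[14,0,0],"turn":[0,0,0],"grip":0},{"xyz":[14,0,-75],"turn":[0,0,0],"grip":0},{"xyz":[14,0,-75],"turn":[0,0,0],"grip":0},{"xyz":[14,-78,-75],"turn":[0,0,0],"grip":0},{"xyz":[14,-78,-75],"turn":[0,0,0],"grip":0},{"xyz":[-72,-78,-75],"turn":[0,0,0],"grip":0},{"xyz":[-72,-78,-75],"turn":[0,0,0],"grip":0},{"xyz":[-72,-78,-75],"turn":[0,0,0],"grip":0},{"xyz":[-72,-78,-75],"turn":[0,0,0],"grip":0},{"xyz":[-72,-78,-75],"turn":[0,0,0],"grip":0}])

```text
clock: 4.73
tcp_pos: [0.5102, -0.1889, 0.1013]
orientation: [-0.0, 0.079, 0.997, 0.0]
wrist_force: [-0.5, 0.2, -0.4]
finger_gap: 0.0002
grip_force: 0.0
```

```bash
python3 go.py 0,-77,28
```

```text
t 4.73 box-frame [ -1.8 -77.1 101.3] F [-0.5  0.1 -0.4] gap 0.000177413977084623
[[-1.0, 0.0, -0.001], [0.0, 1.0, 0.001], [0.001, 0.001, -1.0]] [-0.5   0.31 -0.23  1.03  0.   -0.35]
0,-77,28 [-1.8  0.1 73.3]
```

Call:
apply_moves(rows=[{"xyz":[0,0,25],"turn":[0,0,0],"grip":0},{"xyz":[0,0,40],"turn":[0,0,0],"grip":0},{"xyz":[0,0,55],"turn":[0,0,0],"grip":0},{"xyz":[0,0,73],"turn":[0,0,0],"grip":0},{"xyz":[0,0,73],"turn":[0,0,0],"grip":0},{"xyz":[0,2,73],"turn":[0,0,0],"grip":0},{"xyz":[0,4,73],"turn":[0,0,0],"grip":0},{"xyz":[0,6,73],"turn":[0,0,0],"grip":0},{"xyz":[0,6,73],"turn":[0,0,0],"grip":0}])

```text
clock: 5.48
tcp_pos: [0.5118, -0.1831, 0.0301]
orientation: [0.001, 0.078, 0.997, -0.0]
wrist_force: [0.4, -0.3, 0.7]
finger_gap: 0.0
grip_force: 0.0
```

```bash
python3 go.py
```

```text
t 5.48 box-frame [ -1.1 -71.1  30.1] F [ 0.4 -0.2  0.7] gap 3.5274732661466525e-05
[[-1.0, 0.0, 0.002], [0.0, 1.0, -0.0], [-0.002, -0.0, -1.0]] [-0.49  0.37 -0.33  0.86  0.   -0.33]
```

Call:
apply_moves(rows=[{"xyz":[0,2,0],"turn":[0,0,0],"grip":0},{"xyz":[0,4,0],"turn":[0,0,0],"grip":0},{"xyz":[0,6,0],"turn":[0,0,0],"grip":0},{"xyz":[0,6,0],"turn":[0,0,0],"grip":0}])

```text
clock: 5.82
tcp_pos: [0.5126, -0.178, 0.0294]
orientation: [0.0, 0.079, 0.997, -0.001]
wrist_force: [-1.2, -2.9, 2.3]
finger_gap: -0.0001
grip_force: 1.8
```

```bash
python3 go.py
```

```text
t 5.82 box-frame [ -1.1 -66.   29.4] F [-0.8 -3.1  2.3] gap -6.0508626877229404e-05
[[-1.0, 0.001, 0.001], [0.001, 1.0, -0.002], [-0.001, -0.002, -1.0]] [-0.48  0.37 -0.34  0.86 -0.   -0.32]
```

Call:
apply_moves(rows=[{"xyz":[0,2,0],"turn":[0,0,0],"grip":0},{"xyz":[0,4,0],"turn":[0,0,0],"grip":0},{"xyz":[0,4,0],"turn":[0,0,0],"grip":0}])

```text
clock: 6.07
tcp_pos: [0.5133, -0.175, 0.0294]
orientation: [0.001, 0.079, 0.997, -0.002]
wrist_force: [-0.6, -6.2, 2.4]
finger_gap: 0.0001
grip_force: 3.0
```

```bash
python3 go.py
```

```text
t 6.07 box-frame [ -0.9 -62.9  29.4] F [ 0.3 -6.2  2.4] gap 5.666189527213765e-05
[[-1.0, 0.002, 0.001], [0.002, 1.0, -0.003], [-0.001, -0.003, -1.0]] [-0.48  0.37 -0.34  0.86 -0.   -0.32]
```

Call:
apply_moves(rows=[{"xyz":[0,2,0],"turn":[0,0,0],"grip":0},{"xyz":[0,4,0],"turn":[0,0,0],"grip":0},{"xyz":[0,4,0],"turn":[0,0,0],"grip":0}])

```text
clock: 6.32
tcp_pos: [0.5139, -0.1732, 0.0297]
orientation: [0.001, 0.08, 0.997, -0.004]
wrist_force: [-2.7, -12.2, 2.0]
finger_gap: -0.0003
grip_force: 5.5
```

```bash
python3 go.py
```

```text
t 6.32 box-frame [ -0.5 -61.   29.7] F [ -0.7 -12.5   2. ] gap -0.0002798803424209338
[[-1.0, 0.003, 0.002], [0.003, 1.0, -0.007], [-0.002, -0.007, -1.0]] [-0.47  0.37 -0.34  0.86 -0.01 -0.31]
```

Call:
apply_moves(rows=[{"xyz":[0,-16,0],"turn":[0,0,0],"grip":0},{"xyz":[0,-16,-75],"turn":[0,0,0],"grip":0},{"xyz":[0,-16,-75],"turn":[0,0,0],"grip":0},{"xyz":[-85,-16,-75],"turn":[0,0,0],"grip":0},{"xyz":[-85,-16,-75],"turn":[0,0,0],"grip":0},{"xyz":[-85,57,-75],"turn":[0,0,0],"grip":0},{"xyz":[-85,57,-75],"turn":[0,0,0],"grip":0},{"xyz":[-85,57,-75],"turn":[0,0,0],"grip":0},{"xyz":[-85,57,-75],"turn":[0,0,0],"grip":0},{"xyz":[-85,57,-75],"turn":[0,0,0],"grip":0}])

```text
clock: 7.15
tcp_pos: [0.606, -0.126, 0.1034]
orientation: [-0.0, 0.078, 0.997, 0.0]
wrist_force: [-0.7, -0.1, 0.0]
finger_gap: 0.0
grip_force: 0.0
```

```bash
python3 go.py 84,0,28
python3 - <<'E'
from workcell import imaging
import cv2
c=imaging.read_camera("side");cv2.imwrite("pics/side2.png",cv2.resize(c["color"][210:400,230:490],None,fx=3,fy=3))
E
```

```text
t 7.15 box-frame [ 83.   -0.  103.4] F [-0.7 -0.2  0. ] gap 4.786778306946757e-05
[[-1.0, -0.0, -0.001], [-0.0, 1.0, 0.0], [0.001, 0.0, -1.0]] [-0.33  0.45 -0.02  1.1   0.   -0.18]
84,0,28 [-1.1 -0.  75.4]
```

View pics/side2.png

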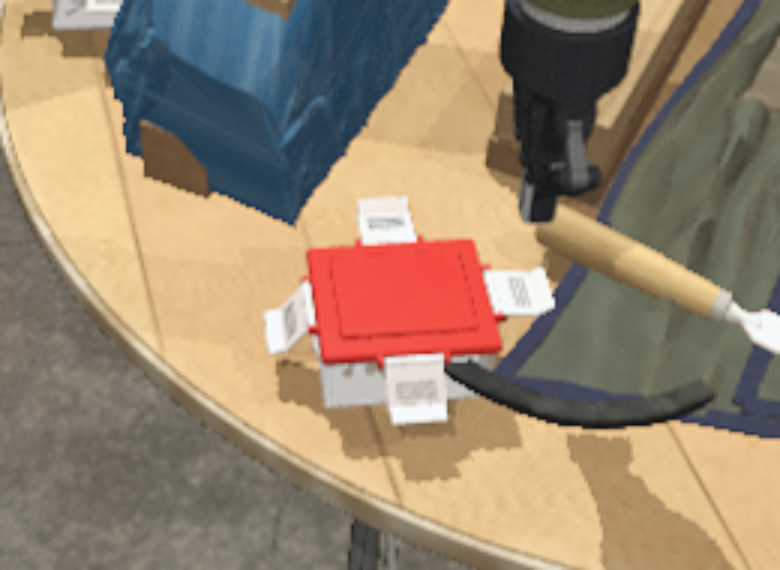

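The crop shows the front clip (290,318) and right clip (416,388) folded only partway. The back (525,290) and left (385,218) clips are still out. I'll measure the profiles.

Run:
```python
from workcell import imaging
from h import *
t=np.radians(-9);o=np.array([.524,-.113]);R=np.array([[np.cos(t),-np.sin(t)],[np.sin(t),np.cos(t)]])
for n in("top","side"):
    c=imaging.read_camera(n);np.savez(n+"1.npz",**c)
    P=cloud(c,np.ones((480,640),bool));q=(P[:,:2]-o)@R*1000;z=P[:,2]*1000
    col=c["color"][c["z_map"]>0].astype(int);w=(col.min(1)>140)
    for nm,ax,sg,hd in(("front",0,-1,62),("right",1,-1,52),("left",1,1,52)):
        r=q[:,ax]*sg-hd;s=q[:,1-ax]
        k=w&(abs(s)<22)&(r>-3)&(r<50)&(z>8)&(z<70)
        i=np.argsort(r[k])[::max(1,k.sum()//14)]
        print(n,nm,k.sum(),"s",np.percentile(s[k],[3,97]).round(),[(int(a),int(b)) for a,b in np.c_[r[k],z[k]][i]])
```

```text
top front 276 s [-11.  19.] [(-2, 56), (0, 54), (1, 55), (3, 52), (5, 47), (7, 43), (9, 46), (11, 39), (13, 38), (15, 35), (17, 31), (19, 29), (21, 29), (23, 30), (26, 30)]Traceback (most recent call last):
  File "<stdin>", line 12, in <module>
    return _quantile_unchecked(
        a, q, axis, out, overwrite_input, method, keepdims, weights)
    return _ureduce(a,
                    func=_quantile_ureduce_func,
    ...<5 lines>...
                    overwrite_input=overwrite_input,
                    method=method)
    r = func(a, **kwargs)
    result = _quantile(arr,
                       quantiles=q,
    ...<2 lines>...
                       out=out,
                       weights=wgt)
    slices_having_nans = np.isnan(arr[-1, ...])
                                  ~~~^^^^^^^^^
IndexError: index -1 is out of bounds for axis 0 with size 0
```

Call:
apply_moves(rows=[{"xyz":[-2,0,25],"turn":[0,0,0],"grip":0},{"xyz":[-2,0,40],"turn":[0,0,0],"grip":0},{"xyz":[-2,0,55],"turn":[0,0,0],"grip":0},{"xyz":[-2,0,73],"turn":[0,0,0],"grip":0},{"xyz":[-2,0,73],"turn":[0,0,0],"grip":0},{"xyz":[2,0,73],"turn":[0,0,0],"grip":0},{"xyz":[5,0,73],"turn":[0,0,0],"grip":0},{"xyz":[8,0,73],"turn":[0,0,0],"grip":0},{"xyz":[11,0,73],"turn":[0,0,0],"grip":0},{"xyz":[11,0,73],"turn":[0,0,0],"grip":0}])

```text
clock: 8.08
tcp_pos: [0.5966, -0.1254, 0.0325]
orientation: [0.002, 0.079, 0.997, -0.0]
wrist_force: [1.4, -1.3, 2.5]
finger_gap: -0.0001
grip_force: 1.7
```

```bash
python3 go.py
python3 - <<'E'
from workcell import imaging
import cv2,numpy as np
a=[cv2.resize(imaging.read_camera(n)["color"][s],(400,400)) for n,s in(("top",np.s_[150:280,370:500]),("side",np.s_[250:370,300:420]))]
cv2.imwrite("pics/b3.png",np.hstack(a))
E
```

```text
t 8.08 box-frame [73.7 -0.9 32.5] F [ 1.6 -1.   2.5] gap -6.023805978129928e-05
[[-1.0, 0.001, 0.004], [0.001, 1.0, -0.001], [-0.004, -0.001, -1.0]] [-0.34  0.48 -0.15  0.93  0.   -0.18]
```

View pics/b3.png

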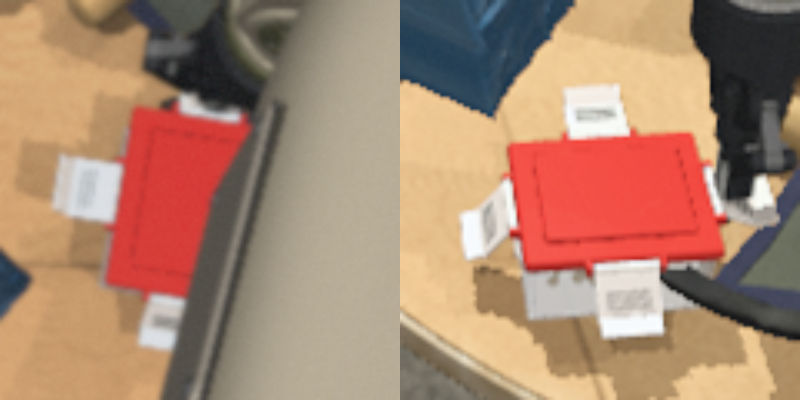

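The top half shows the finger at the back clip (215,105). In the side half the clip's white end sticks out past the fingertip (770,210), so it is not shut. I'll check where the fingertip really is, using depth.

Run:
```python
from workcell import imaging
from h import *
t=np.radians(-9);o=np.array([.524,-.113]);R=np.array([[np.cos(t),-np.sin(t)],[np.sin(t),np.cos(t)]])
c=imaging.read_camera("side");np.savez("side2.npz",**c)
P=cloud(c,np.ones((480,640),bool));q=(P[:,:2]-o)@R*1000;z=P[:,2]*1000
col=c["color"][c["z_map"]>0].astype(int)
for nm,w in(("dark",col.max(1)<90),("white",col.min(1)>140)):
  for z0 in range(10,100,8):
    k=w&(abs(q[:,0]-80)<40)&(abs(q[:,1])<45)&(z>=z0)&(z<z0+8)
    if k.sum()>3:print(nm,z0,k.sum(),"x",np.percentile(q[k,0],[2,50,98]).round(),"y",np.percentile(q[k,1],[2,50,98]).round())
print(c["view"][:3,:3].tolist())
V,K=c["view"],c["camera_matrix"]
p=V[:3,:3]@np.array([.5966,-.1254,.0325])+V[:3,3];print("tcp px",(K@p/p[2])[:2])
for d in(18,):
    b=o+R@np.array([.0,.0]);
    for z_ in(.061,):
        p=V[:3,:3]@np.r_[b,z_]+V[:3,3];print("lid px",(K@p/p[2])[:2])
```

```text
dark 10 10 x [ 67.  81. 118.] y [-41. -25.  19.]
dark 58 7 x [65. 70. 79.] y [-13. -11.  -1.]
dark 66 23 x [64. 71. 80.] y [-14. -12.   0.]
dark 74 24 x [63. 72. 80.] y [-15. -13.   1.]
dark 82 9 x [63. 67. 70.] y [-16.  -6.  -2.]
dark 90 10 x [61. 63. 80.] y [-10.   4.   8.]
dark 98 25 x [61. 63. 78.] y [-31.  -8.  23.]
white 34 7 x [46. 93. 98.] y [-42. -14.  17.]
white 42 97 x [ 44.  93. 100.] y [-42.  -6.  16.]
white 50 50 x [59. 64. 74.] y [-18. -10.  20.]
white 58 14 x [59. 63. 86.] y [-16.  -3.  15.]
[[0.9702150466758706, -0.24224327321323072, -0.0009796870307890585], [-0.1554841086559385, -0.6196221739575821, -0.7693458607775493], [0.18576182373998845, 0.7465832559889216, -0.638831735841116]]
tcp px [397.89381841 314.8338128 ]
lid px [362.9907936  307.54368106]
```

Run:
```python
from h import *
c=dict(np.load("side1.npz"));V,K=c["view"],c["camera_matrix"]
pr=lambda p:((lambda a:(K@a/a[2])[:2].round(1))(V[:3,:3]@np.array(p)+V[:3,3]))
for z in(.1034,.115,.125):print(z,pr([.606,-.126,z]),"front face",pr([.604,-.138,z]))
I=c["color"]; 
m=I[262:300,395:425].astype(int).max(2)
print(m[::2,::1])
```

```text
Traceback (most recent call last):
FileNotFoundError: [Errno 2] No such file or directory: 'side1.npz'
```

Run:
```python
from h import *
c=dict(np.load("side0.npz"));V,K=c["view"],c["camera_matrix"]
pr=lambda p:((lambda a:(K@a/a[2])[:2].round(1))(V[:3,:3]@np.array(p)+V[:3,3]))
for z in(.1034,.115,.125):print(z,pr([.606,-.126,z]),"front face",pr([.604,-.138,z]))
m=cv2.imread("pics/side2.png")[1::3,1::3].max(2)   # crop origin (230,210)
print(m[50:84:2,168:196])
```

```text
0.1034 [406.4 290.1] front face [407.9 294.7]
0.115 [407.2 285.9] front face [408.6 290.5]
0.125 [407.8 282.3] front face [409.2 286.8]
[[100  97  92  94  94  75  33  32  31  38  40  34  34  31  32  31  28  29
   33  34  49  78 111 107 108 109 107 106]
 [ 98  98 100 101  91  48  49  31  36  38  37  38  42  38  33  39  35  34
   39  46  47  70 110 109 109 109 107 111]
 [ 99 101 100  98  96  75  31  37  30  36  36  36  34  35  35  48  70  73
   77  77  60  61  93 111 107 107 109 104]
 [ 95  95  99  99  99  98  85  68  27  29  39  39  34  27  31  48  67  49
   56  57  45  55  85 101 101 102  99  83]
 [139 134 120 102  93  95  83  37  37  28  37  38  32  30  29  27  33  38
   43  58  54  57  80 110 110 107 110 103]
 [155 156 157 161 159 138  80  63  25  31  33  29  27  32  27  29  33  34
   43  53  52  52  68  95  94  91  91  84]
 [212 202 152 157 158 135  89 109 116  93  44  34  28  24  29  25  28  28
   28  36  36  41  49  60  58  54  50  43]
 [237 232 216 209 159 113  84 125 127  86  26  28  28  30  29  32  29  30
   28  30  30  28  29  27  28  40  54  75]
 [235 236 238 237 205  92  8
[... 325 characters left out ...]
239 241 242 241 235 199 120 119  69  29  42  39  37  32  32  31 108 193
  220 221 223 225 226 225 227 223 210 193]
 [235 237 240 241 241 238 219 189 168 154 149 127 137 140 148 166 186 202
  202 203 205 209 214 216 219 222 224 226]
 [239 238 233 233 235 240 239 243 243 237 200 152 153 163 170 175 180 184
  188 190 191 194 198 201 204 207 210 215]
 [228 229 231 231 230 230 230 229 231 223 168 128 138 129 136 141 145 151
  161 169 174 179 184 187 189 191 197 199]
 [231 233 234 232 230 229 229 228 227 230 218 133 107 122 118 124 128 131
  135 139 145 153 160 167 171 177 182 184]
 [229 230 231 231 229 229 228 228 228 229 228 218 203 173 145 118 112 118
  123 126 128 132 137 140 143 150 157 167]]
```

Depth and pixels agree that the fingertip ends about 25 mm above the reported TCP. So I'll go lower, which still keeps the TCP above the table, and then push in.

Call:
apply_moves(rows=[{"xyz":[-10,0,-6],"turn":[0,0,0],"grip":0},{"xyz":[-10,0,8],"turn":[0,0,0],"grip":0},{"xyz":[-10,0,17],"turn":[0,0,0],"grip":0},{"xyz":[-10,0,23],"turn":[0,0,0],"grip":0},{"xyz":[-10,0,23],"turn":[0,0,0],"grip":0}])

```text
clock: 8.65
tcp_pos: [0.6035, -0.1257, 0.0057]
orientation: [-0.002, 0.079, 0.997, 0.001]
wrist_force: [1.2, -0.7, -0.0]
finger_gap: -0.0
grip_force: 0.5
```

```bash
python3 go.py
```

```text
t 8.65 box-frame [80.5 -0.1  5.7] F [ 1.3 -0.5 -0. ] gap -6.158717132091717e-06
[[-1.0, 0.001, -0.004], [0.001, 1.0, 0.001], [0.004, 0.001, -1.0]] [-0.34  0.52 -0.15  0.9   0.   -0.18]
```

Call:
apply_moves(rows=[{"xyz":[2,0,0],"turn":[0,0,0],"grip":0},{"xyz":[4,0,0],"turn":[0,0,0],"grip":0},{"xyz":[6,0,0],"turn":[0,0,0],"grip":0},{"xyz":[8,0,0],"turn":[0,0,0],"grip":0},{"xyz":[8,0,0],"turn":[0,0,0],"grip":0}])

```text
clock: 9.07
tcp_pos: [0.5996, -0.1255, 0.0085]
orientation: [0.002, 0.079, 0.997, -0.0]
wrist_force: [7.3, 0.8, -5.1]
finger_gap: 0.0001
grip_force: 3.7
```

```bash
python3 go.py
```

```text
t 9.07 box-frame [76.6 -0.5  8.5] F [ 7.1  2.  -5.1] gap 0.00012462883088564842
[[-1.0, 0.001, 0.005], [0.001, 1.0, 0.0], [-0.005, 0.0, -1.0]] [-0.34  0.51 -0.17  0.88  0.   -0.18]
```

Call:
apply_moves(rows=[{"xyz":[-30,0,0],"turn":[0,0,0],"grip":0},{"xyz":[-30,0,0],"turn":[0,0,0],"grip":0},{"xyz":[-30,0,-100],"turn":[0,0,0],"grip":0},{"xyz":[-30,0,-100],"turn":[0,0,0],"grip":0},{"xyz":[-30,0,-100],"turn":[0,0,0],"grip":0},{"xyz":[-30,0,-100],"turn":[0,0,0],"grip":0}])

```text
clock: 9.57
tcp_pos: [0.6298, -0.1309, 0.114]
orientation: [0.004, 0.079, 0.997, -0.001]
wrist_force: [1.2, -0.2, 0.9]
finger_gap: 0.0
grip_force: 0.0
```

```bash
python3 go.py 10,78,105
python3 - <<'E'
from workcell import imaging
import cv2,numpy as np
a=[cv2.resize(imaging.read_camera(n)["color"][s],(400,400)) for n,s in(("top",np.s_[150:280,370:500]),("side",np.s_[250:370,300:420]))]
cv2.imwrite("pics/b4.png",np.hstack(a))
E
```

```text
t 9.57 box-frame [107.3  -1.1 114. ] F [1.2 0.  0.9] gap 3.7886961950280305e-05
[[-1.0, 0.001, 0.009], [0.001, 1.0, -0.002], [-0.009, -0.002, -1.0]] [-0.33  0.48  0.05  1.14 -0.   -0.17]
10,78,105 [97.4 79.   8. ]
```

View pics/b4.png

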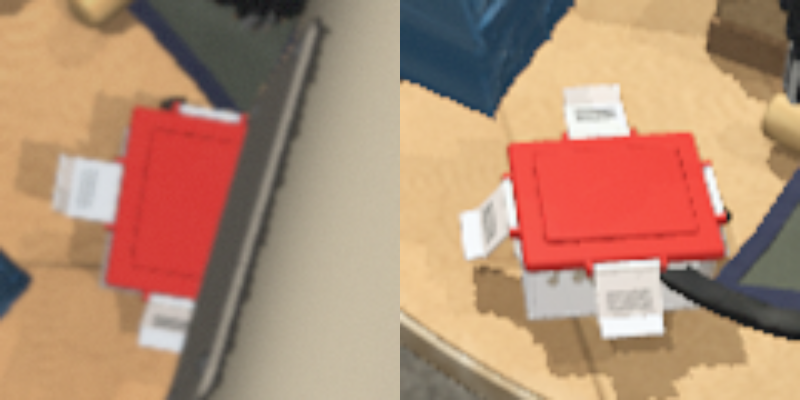

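The back clip now lies flat, with only a thin edge showing at (713,190). The left clip is next.

Call:
apply_moves(rows=[{"xyz":[0,78,0],"turn":[0,0,0],"grip":0},{"xyz":[0,78,0],"turn":[0,0,0],"grip":0},{"xyz":[94,78,0],"turn":[0,0,0],"grip":0},{"xyz":[94,78,0],"turn":[0,0,0],"grip":0},{"xyz":[94,78,0],"turn":[0,0,0],"grip":0},{"xyz":[94,78,0],"turn":[0,0,0],"grip":0},{"xyz":[94,78,20],"turn":[0,0,0],"grip":0},{"xyz":[94,78,45],"turn":[0,0,0],"grip":0},{"xyz":[94,78,60],"turn":[0,0,0],"grip":0},{"xyz":[94,78,60],"turn":[0,0,0],"grip":0}])

```text
clock: 10.5
tcp_pos: [0.5439, -0.0377, 0.0437]
orientation: [-0.003, 0.079, 0.997, 0.0]
wrist_force: [-1.0, -0.5, 0.1]
finger_gap: 0.0002
grip_force: 0.0
```

```bash
python3 go.py 10,78,5
```

```text
t 10.5 box-frame [ 7.8 77.4 43.7] F [-0.9 -0.7  0.1] gap 0.00021983138636626028
[[-1.0, 0.001, -0.007], [0.001, 1.0, 0.0], [0.007, 0.0, -1.0]] [-0.22  0.37 -0.3   0.91  0.   -0.06]
10,78,5 [-2.4  0.5 38.6]
```

Call:
apply_moves(rows=[{"xyz":[0,0,15],"turn":[0,0,0],"grip":0},{"xyz":[0,0,28],"turn":[0,0,0],"grip":0},{"xyz":[0,0,39],"turn":[0,0,0],"grip":0},{"xyz":[0,0,39],"turn":[0,0,0],"grip":0},{"xyz":[0,-3,39],"turn":[0,0,0],"grip":0},{"xyz":[0,-6,39],"turn":[0,0,0],"grip":0},{"xyz":[0,-9,39],"turn":[0,0,0],"grip":0},{"xyz":[0,-12,39],"turn":[0,0,0],"grip":0},{"xyz":[0,-12,39],"turn":[0,0,0],"grip":0}])

```text
clock: 11.25
tcp_pos: [0.5456, -0.0456, 0.0093]
orientation: [0.001, 0.078, 0.997, 0.005]
wrist_force: [3.6, 18.0, -2.2]
finger_gap: -0.0003
grip_force: 9.1
```

```bash
python3 go.py
```

```text
t 11.25 box-frame [10.8 70.   9.3] F [ 0.7 18.3 -2.2] gap -0.00033461980458582746
[[-1.0, -0.002, 0.001], [-0.002, 1.0, 0.01], [-0.001, 0.01, -1.0]] [-0.24  0.4  -0.35  0.82  0.01 -0.08]
```

Call:
apply_moves(rows=[{"xyz":[0,9,0],"turn":[0,0,0],"grip":0},{"xyz":[0,18,0],"turn":[0,0,0],"grip":0},{"xyz":[0,18,0],"turn":[0,0,0],"grip":0},{"xyz":[0,18,-100],"turn":[0,0,0],"grip":0},{"xyz":[0,18,-100],"turn":[0,0,0],"grip":0},{"xyz":[0,18,-100],"turn":[0,0,0],"grip":0},{"xyz":[0,-66,-100],"turn":[0,0,0],"grip":0},{"xyz":[0,-66,-100],"turn":[0,0,0],"grip":0},{"xyz":[96,-66,-100],"turn":[0,0,0],"grip":0},{"xyz":[96,-66,-100],"turn":[0,0,0],"grip":0},{"xyz":[96,-66,-100],"turn":[0,0,0],"grip":0},{"xyz":[96,-66,-100],"turn":[0,0,0],"grip":0}])

```text
clock: 12.25
tcp_pos: [0.4351, -0.0996, 0.1085]
orientation: [-0.002, 0.08, 0.997, 0.0]
wrist_force: [0.9, 1.0, 1.1]
finger_gap: -0.0001
grip_force: 0.0
```

```bash
python3 go.py -- -84,0,5
```

```text
t 12.25 box-frame [-89.9  -0.7 108.5] F [0.7 1.1 1.1] gap -0.00011816760374654712
[[-1.0, 0.002, -0.004], [0.002, 1.0, -0.0], [0.004, -0.0, -1.0]] [-0.4   0.13 -0.45  1.   -0.   -0.24]
-84,0,5 [ -6.2   0.7 103.5]
```

Call:
apply_moves(rows=[{"xyz":[-3,0,40],"turn":[0,0,0],"grip":0},{"xyz":[-3,0,70],"turn":[0,0,0],"grip":0},{"xyz":[-3,0,90],"turn":[0,0,0],"grip":0},{"xyz":[-3,0,103],"turn":[0,0,0],"grip":0},{"xyz":[-3,0,103],"turn":[0,0,0],"grip":0},{"xyz":[-6,0,103],"turn":[0,0,0],"grip":0},{"xyz":[-9,0,103],"turn":[0,0,0],"grip":0},{"xyz":[-12,0,103],"turn":[0,0,0],"grip":0},{"xyz":[-15,0,103],"turn":[0,0,0],"grip":0},{"xyz":[-17,0,103],"turn":[0,0,0],"grip":0},{"xyz":[-17,0,103],"turn":[0,0,0],"grip":0}])

```text
clock: 13.17
tcp_pos: [0.4496, -0.1016, 0.0056]
orientation: [-0.006, 0.079, 0.997, -0.0]
wrist_force: [-19.4, 0.8, 10.7]
finger_gap: 0.0
grip_force: 9.3
```

```bash
python3 go.py
```

```text
t 13.17 box-frame [-75.3  -0.4   5.6] F [-19.2  -2.2  10.7] gap 1.9899156528430717e-05
[[-1.0, 0.001, -0.012], [0.001, 1.0, -0.001], [0.012, -0.001, -1.0]] [-0.39  0.28 -0.55  0.75 -0.   -0.24]
```

Call:
apply_moves(rows=[{"xyz":[14,0,0],"turn":[0,0,0],"grip":0},{"xyz":[28,0,0],"turn":[0,0,0],"grip":0},{"xyz":[28,0,0],"turn":[0,0,0],"grip":0},{"xyz":[28,0,-100],"turn":[0,0,0],"grip":0},{"xyz":[28,0,-100],"turn":[0,0,0],"grip":0},{"xyz":[28,0,-100],"turn":[0,0,0],"grip":0},{"xyz":[28,-80,-100],"turn":[0,0,0],"grip":0},{"xyz":[28,-80,-100],"turn":[0,0,0],"grip":0},{"xyz":[-71,-80,-100],"turn":[0,0,0],"grip":0},{"xyz":[-71,-80,-100],"turn":[0,0,0],"grip":0},{"xyz":[-71,-80,-100],"turn":[0,0,0],"grip":0},{"xyz":[-71,-80,-100],"turn":[0,0,0],"grip":0}])

```text
clock: 14.17
tcp_pos: [0.5193, -0.1956, 0.1071]
orientation: [0.003, 0.079, 0.997, -0.001]
wrist_force: [0.8, 0.1, -1.2]
finger_gap: -0.0001
grip_force: 0.0
```

```bash
python3 go.py 0,-80,5
```

```text
t 14.17 box-frame [  8.3 -82.3 107.1] F [ 0.7  0.2 -1.2] gap -5.818088386580145e-05
[[-1.0, 0.001, 0.006], [0.001, 1.0, -0.002], [-0.006, -0.002, -1.0]] [-0.51  0.32 -0.2   1.04  0.   -0.35]
0,-80,5 [  8.9   2.5 102. ]
```

Call:
apply_moves(rows=[{"xyz":[5,0,40],"turn":[0,0,0],"grip":0},{"xyz":[5,0,70],"turn":[0,0,0],"grip":0},{"xyz":[5,0,90],"turn":[0,0,0],"grip":0},{"xyz":[5,0,101],"turn":[0,0,0],"grip":0},{"xyz":[5,0,101],"turn":[0,0,0],"grip":0},{"xyz":[5,4,101],"turn":[0,0,0],"grip":0},{"xyz":[5,8,101],"turn":[0,0,0],"grip":0},{"xyz":[5,11,101],"turn":[0,0,0],"grip":0},{"xyz":[5,14,101],"turn":[0,0,0],"grip":0},{"xyz":[5,17,101],"turn":[0,0,0],"grip":0},{"xyz":[5,17,101],"turn":[0,0,0],"grip":0}])

```text
clock: 15.08
tcp_pos: [0.512, -0.1791, 0.0062]
orientation: [0.001, 0.08, 0.997, -0.004]
wrist_force: [-3.4, -14.1, -1.6]
finger_gap: -0.0003
grip_force: 7.0
```

```bash
python3 go.py
```

```text
t 15.08 box-frame [ -1.5 -67.2   6.2] F [ -1.2 -14.4  -1.6] gap -0.00034320586611137453
[[-1.0, 0.002, 0.002], [0.002, 1.0, -0.009], [-0.002, -0.009, -1.0]] [-0.48  0.4  -0.37  0.8  -0.01 -0.32]
```

The right clip is at its stop. Next I back off well away to the right, lift, and check all four.

Call:
apply_moves(rows=[{"xyz":[0,-14,0],"turn":[0,0,0],"grip":0},{"xyz":[0,-30,0],"turn":[0,0,0],"grip":0},{"xyz":[0,-30,0],"turn":[0,0,0],"grip":0},{"xyz":[0,-30,-200],"turn":[0,0,0],"grip":0},{"xyz":[0,-30,-200],"turn":[0,0,0],"grip":0},{"xyz":[0,-30,-200],"turn":[0,0,0],"grip":0},{"xyz":[0,-30,-200],"turn":[0,0,0],"grip":0},{"xyz":[100,-230,-200],"turn":[0,0,0],"grip":0},{"xyz":[100,-230,-200],"turn":[0,0,0],"grip":0},{"xyz":[100,-230,-200],"turn":[0,0,0],"grip":0},{"xyz":[100,-230,-200],"turn":[0,0,0],"grip":0},{"xyz":[100,-230,-200],"turn":[0,0,0],"grip":0}])

```text
clock: 16.08
tcp_pos: [0.386, -0.3728, 0.2032]
orientation: [0.001, 0.078, 0.997, 0.0]
wrist_force: [0.0, -1.6, -0.4]
finger_gap: 0.0001
grip_force: 0.0
```

Call:
apply_moves(rows=[{"xyz":[0,0,0],"turn":[0,0,0],"grip":0},{"xyz":[0,0,0],"turn":[0,0,0],"grip":0},{"xyz":[0,0,0],"turn":[0,0,0],"grip":0}])

```text
clock: 16.33
tcp_pos: [0.3867, -0.3719, 0.2022]
orientation: [0.0, 0.079, 0.997, 0.001]
wrist_force: [0.6, -0.6, -0.7]
finger_gap: -0.0001
grip_force: 0.0
```

```bash
python3 go.py
python3 - <<'E'
from workcell import imaging
from h import *
import cv2
t=np.radians(-9);o=np.array([.524,-.113]);R=np.array([[np.cos(t),-np.sin(t)],[np.sin(t),np.cos(t)]])
A=[]
for n,sl in(("top",np.s_[150:280,370:500]),("side",np.s_[250:370,300:420])):
    c=imaging.read_camera(n);A.append(cv2.resize(c["color"][sl],(400,400)))
    P=cloud(c,np.ones((480,640),bool));q=(P[:,:2]-o)@R*1000;z=P[:,2]*1000
    w=c["color"][c["z_map"]>0].min(1)>140
    for nm,ax,sg,hd in(("front",0,-1,62),("back",0,1,62),("left",1,1,52),("right",1,-1,52)):
        r=q[:,ax]*sg-hd;k=w&(abs(q[:,1-ax])<15)&(r>-3)&(r<50)&(z>8)&(z<70)
        print(n,nm,k.sum(),[(int(a),int(b)) for a,b in np.c_[r[k],z[k]][np.argsort(-z[k])][::max(1,k.sum()//8)]])
cv2.imwrite("pics/end.png",np.hstack(A))
E
```

```text
t 16.33 box-frame [ -95.1 -277.2  202.2] F [ 0.7 -0.5 -0.7] gap -0.0001357402919749522
[[-1.0, 0.002, 0.0], [0.002, 1.0, 0.001], [-0.0, 0.001, -1.0]] [-0.92  0.24 -0.07  1.26  0.   -0.76]
top front 117 [(0, 60), (0, 56), (1, 54), (1, 45), (2, 34), (4, 24), (4, 22), (5, 19), (7, 17)]
top back 51 [(1, 60), (-1, 58), (-2, 58), (-1, 56), (0, 56), (0, 55), (1, 55), (1, 54), (2, 52)]
top left 133 [(2, 61), (1, 56), (2, 55), (3, 45), (4, 37), (4, 25), (7, 22), (8, 19), (10, 17)]
top right 37 [(-1, 58), (-2, 58), (-2, 57), (-2, 57), (0, 56), (0, 55), (0, 55), (-2, 54), (-1, 53), (1, 51)]
side front 0 []
side back 39 [(-2, 59), (-2, 58), (-2, 57), (3, 56), (2, 56), (3, 55), (-1, 55), (1, 55), (0, 54), (10, 20)]
side left 0 []
side right 141 [(-2, 57), (1, 52), (0, 45), (1, 27), (1, 25), (4, 23), (1, 21), (6, 19), (7, 17)]
```

View pics/end.png

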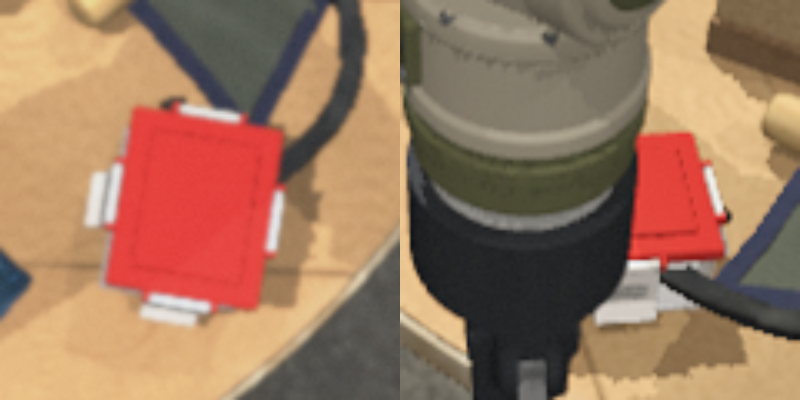

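All four clips hang flat. The profiles stay within about 4 mm of vertical down to the flare, and the arm is clear of the box.

```bash
python3 -c "
from workcell import ticket
print(ticket.hand_in())"
```

```text
the job is handed in; nothing more can be done
None
```

I handed the job in at about 16.5 s: all four red-lid clips measured shut in the last camera check, I never took the arm down near the grey box, and the hand-in returned no verdict.

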